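# Lever open a battery box and hold the cell back on its spring

## Robot

A 7-joint arm with a two-finger parallel gripper is mounted at the origin on a cart in front of the work surface, level with it; the furniture and walls round the work are solid. World frame = base frame: x ahead of the robot, y to its left, z up, the work surface at z = 0. Lengths are in mm, angles in rad, forces in N, time in s.
With the tool pointing down it reaches from about 425 to 875 mm from the base axis. Payload 8.4 kg.
Tool frame: the origin (TCP) lies at the very end of the fingers, on their centre line; the grasp point (between the pads) lies 19 mm behind it (ctrl.grasp_offset is the distance from the TCP to the grasp point, in mm); z points along the fingers, y is the line along which they close (so a half turn about z gives the same grasp; the last joint's range is limited). The gripper opens to 87 mm and grips with 3 to 60 N. Pads are 19 mm wide; open, the fingers measure 117 mm over their backs; the gripper's body (75 mm by 190 mm) begins 51 mm behind the grasp point.
Start: joints at [-1.362, 0.333, 0.04, 1.465, -0.013, 1.343, -0.059], TCP at [196.927, 619.422, 222.546] pointing down, gripper open.
Joint ranges: [-2.58, 2.58], [-0.38, 2.09], [-1.3, 1.39], [0.25, 2.4], [-1.5, 4.64], [0.08, 2.09], [-2.65, 2.65]. Speed limits (rad/s): [2.22, 2.22, 2.79, 2.79, 3.14, 3.14, 3.14].

## Interface

Orientations are given as a 3x3 rotation matrix whose columns are the frame's x, y, z axes.
In Python, from workcell import ctrl, effector, imaging, order gives the robot as it stands. Calls block until the motion is done:
- ctrl.movep(position, orientation): joint-space move of the TCP to a pose.
- ctrl.move_linear(position, rot=None, vel=150, max_force=None): straight line of the TCP; rot=None keeps the orientation; vel is the mean speed in mm/s. With max_force (N) it stops when the force on the tool has changed by that much, and returns True; else False.
- ctrl.move_j(angles): joint-space move.
- effector.set_gripper(opening): finger opening in mm; the grip force is fixed at half the most; returns when the fingers have stopped.
- ctrl.dwell(seconds).
- ctrl.inverse_kinematics(position, orientation): joint angles nearest the present ones, or None.
- imaging.grab_frame(name): name is "side" or "top"; returns a dict with "img" (384x512x3 uint8, blue, green, red), "range_z" (384x512 float32, mm along the optical axis (not along the pixel's ray), 0 where there is no reading), "fovy" (degrees; the focal length in pixels is half the picture's height over the tangent of half this angle, whatever the lens; pixels are square), "cx", "cy" (the principal point, pixels), "dist" ([k1, k2, p1, p2, k3] as OpenCV has them; the pictures are not rectified), "R" (3x3) and "t" (3): a world point X has camera coordinates R X + t. Camera axes: x right, y down, z forward; pixel columns grow to the right and rows downward; lengths in mm; the calibration is good to about 2 mm. A picture is of the moment at which its call begins.
A pose or a line that the arm cannot do raises ctrl.IKError and nothing moves.
- order.finish_job(): hands the job in; it is judged then, once.
Readings, each from a call of its own:
- ctrl.get_time_s(): time.
- ctrl.get_joint_pos(): joint angles.
- ctrl.get_qvel(): joint speeds.
- ctrl.get_joint_torque(): joint torques, N m.
- ctrl.get_ee_pos(): TCP position.
- ctrl.get_eef_rot(): TCP orientation.
- ctrl.get_contact_force(): force on the tool from outside, world axes, zero at the start.
- ctrl.get_wrist_torque(): the same for the moment, N m.
- ctrl.get_finger_gap(): finger opening in mm.
- ctrl.get_grip_force(): force on a finger pad.
Only numpy, scipy, OpenCV 4.12 (cv2) and the standard library are available. Lean on these libraries where they do the work, as an engineer would, in place of code of your own. Each camera call takes 0.05 s, during which the arm holds its last target. There are 200 camera calls.

## Task

Take the pry tool by its handle, push its blade into the narrow gap at the front of the battery box and lever the hinged cover up until it stands about upright; touch the cover and the cell in the box only with the tool, never with the fingers. Then, still with the tool's blade, push the end of the cell that lies in the box straight back against its sprung plunger until the cell meets the hard stop, so that the front contact lies free for cleaning. Finish holding it there: the program ends with the tool in the gripper, keeping the cell pressed firmly but not hard (a few newtons more than the spring) against the stop, and the other things on the table left where they are.

Things in the scene. Friction and masses are not known exactly. Their poses are not given: they have to be found in the camera images.
- pry_tool: flat pry tool lying on the table: black rectangular handle 70 x 18 x 22 mm (along x, y, z) and a straight steel blade 8 mm wide and 4 mm thick along +x. Origin: centre of the handle's underside; the blade runs at the handle's mid height, 11 mm above the origin, and its tip lies 105 mm ahead of the origin along x. 60 g.
- blade_tip (a point): centre of the tool's blade tip (x 105 mm, z 11 mm in the tool's frame)
- battery_box: grey battery box fixed to the table, 110 x 46 mm, 60 mm high, on a plate 130 x 66 x 6 mm. Origin: centre of the plate's underside; +x from its front (robot side) to its rear, z up. In this frame: trough 36 mm wide, floor z 20, side walls up to z 56; low front wall x -55 to -50, top z 30; rear wall x 50 to 55 mm.
- front_gap (a point): middle of the gap at the box's front (box frame x -55, z 35.5 mm): 11 mm high, between the top of the low front wall (z 30) and the lower edge of the closed cover's skirt (z 41 mm). Here the blade goes in along the box's +x; the cell's nub is some 12 to 20 mm behind. Axes as the box's
- cover: grey hinged cover of the battery box, a plate 4 mm thick (underside at box z 57 mm when closed) with a downturned skirt 4 mm thick at its front. Hinge axis along the box's y at its rear; origin on that axis. The hinge is stiff: about 0.09 N m (some 1 N at the skirt) moves it, and the cover stays where it is left.
- cover_swing (a joint): opening angle of the cover, rad: 0 closed, 1.57 upright, at most 1.65
- cover_lip (a point): middle of the lower edge of the cover's skirt: 112 mm in front of the hinge axis and 17 mm below it when closed (box frame x -54.5, z 41 mm); moves with the cover
- hinge_axis (a point): point on the cover's hinge axis in the middle of the box (box frame x 57.5, z 58 mm)
- cell: round battery cell, dark sleeve, 33 mm diameter, 61 mm long plus a nub 10 mm wide and 2 mm long at its front end, lying loose, sliding easily, in the trough along the box's x. Origin: its centre on its axis (box z 36.5 mm); its x axis points to the box's rear. Nub face 32.5 mm in front of the origin, rear end 30.5 mm behind it. 0.1 to 0.2 kg.
- plunger_travel (a joint): how far the brass plunger at the rear of the trough is pushed in, m: 0 out (its face at box x 28 mm; the cell starts up to 7 mm in front of it), 0.010 when the cell has met the hard stop. Spring: 2 N at 0, rising to 7 N at the stop.
- stop: hard stop: two black shoulders fixed in the trough either side of the plunger, their front faces at box x 38 mm; the cell's origin is then at box x 7.5 mm. Origin: as the battery box's
- joystick_right: joystick manipulator fixed on the table between the start of the tool and the box, an obstacle: a bent white column and a black stick, up to 0.2 m high, over an area of about 80 x 150 mm; the robot must go round or over it. Origin: on its base plate, at the table
- spare_cell: spare cell of the same size standing upright on the table, 33 mm diameter, 63 mm high; origin at the centre of its underside; to be left alone
- dish: small petri dish, 33 mm diameter, 12 mm high, origin at the centre of its underside; to be left alone
- knob: spare black knob, 22 mm diameter, 22 mm high, origin at the centre of its underside; to be left alone
- slide: thin calibration slide in a frame, 26 x 76 x 4 mm, long along y, origin at the centre of its underside; to be left alone

How it is judged (in metres and radians):
On the way, in this order (a step that is already met when the one before it is completed fails the run):
1. the pry tool is held in the gripper, clear of the table (contact force between the fingers and pry_tool above 1 N and height (world z) of pry_tool above 0.012 m), for 0.2 s.
2. the tool's blade lifts the cover (value of joint cover_swing above 0.1 rad and contact force between pry_tool and cover above 0.1 N), for 0.05 s.
3. the cover stands open, about upright (past 60 degrees) (value of joint cover_swing above 1.05 rad), for 0.1 s.
At the end, for the whole second after the job is handed in: Through the last second: cover open past 1.05 rad; plunger in more than 8.5 of its 10 mm; cell at rest, down and straight in its trough (0.12 rad), on the hard stop with 0.5 to 25 N; the gripped pry tool pushes it with over 3 N and does not touch the stop (value of joint cover_swing above 1.05 rad and value of joint plunger_travel above 0.0085 m and contact force between cell and stop between 0.5 and 25 N and contact force between pry_tool and cell above 3 N and contact force between the fingers and pry_tool above 1 N and contact force between pry_tool and stop below 0.5 N and z of cell in the frame of battery_box below 0.042 m and angle between the x axis of cell and the x axis of battery_box, either way round below 0.12 rad and linear speed of cell below 0.02 m/s); the arm keeps its last pose, push and grip.
It fails at once if the fingers touch the cover (contact force between the fingers and cover above 0.5 N).
It fails at once if the fingers touch the cell (contact force between the fingers and cell above 0.5 N).
It fails at once if the spare cell, dish, knob or slide is pushed away (more than 20 mm) (distance of any of spare_cell, dish, knob, slide from where it was at the start of the episode above 0.02 m).
It also fails if it takes over 61 s, if anything falls off the work surface, if the arm or the gripper's body presses on something with over 40 N, if the wrist force passes 120 N, or if a joint passes its speed limit or range.

## Working session

There is one attempt and no reset: what is moved stays moved. The work goes in short steps, each a Python script; the robot and the scene stay as the last script left them, time stands still between calls to the robot, and variables do not carry over. Pictures are saved under pics/ and viewed, at most 10 in all, crops included, and the job is handed in when it is done.

```bash
ls; mkdir -p pics; python3 - <<'E'
from workcell import ctrl, effector, imaging
import cv2, pickle
for n in("top","side"):
    f=imaging.grab_frame(n); cv2.imwrite(f"pics/{n}0.png",f["img"]); pickle.dump(f,open(f"{n}0.pkl","wb"))
    print(n,f["fovy"],f["cx"],f["cy"],f["dist"],f["R"],f["t"])
print(ctrl.get_time_s(),ctrl.get_eef_rot(),ctrl.grasp_offset)
E
```

```text
pics
top 54.023420884672454 250.04975229101086 195.12026534131212 [-0.013523  0.        0.        0.        0.      ] [[-0.00671932 -0.99965443  0.02541386]
 [-0.99287945  0.00364677 -0.11906763]
 [ 0.1189338  -0.02603296 -0.99256085]] [-80.31955434 628.32238203 874.89245118]
side 57.70155759954804 255.4594857459049 191.14442226666816 [-0.05104253  0.          0.          0.          0.        ] [[-0.99303595  0.11751062  0.00841739]
 [ 0.09735556  0.85874833 -0.50306381]
 [-0.06634376 -0.49874097 -0.86420828]] [ 631.02803563   46.10981999 1130.25794091]
0.1 [[-9.52985466e-01  3.03015753e-01 -3.94537204e-04]
 [ 3.03016003e-01  9.52984347e-01 -1.46154105e-03]
 [-6.68821825e-05 -1.51237846e-03 -9.99998854e-01]] 18.700000000000003
```

View pics/top0.png

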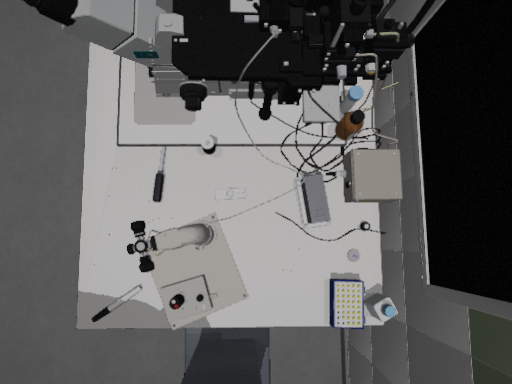

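View pics/side0.png

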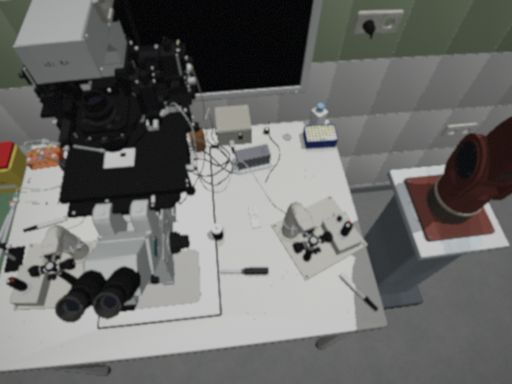

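The top view shows a box-like item at about (313,197) and tool candidates at (160,175) and (117,303). The slide is at (230,194), the spare cell at (208,145), the dish at (353,255) and the knob at (365,226). I'll zoom in.

```bash
cat > h.py <<'E'
import numpy as np, cv2, pickle
def foc(f): return f["img"].shape[0]/2/np.tan(np.radians(f["fovy"])/2)
def K(f): a=foc(f); return np.array([[a,0,f["cx"]],[0,a,f["cy"]],[0,0,1.]])
def ray(f,uv):
    p=cv2.undistortPoints(np.float64(uv).reshape(-1,1,2),K(f),np.float64(f["dist"])).reshape(-1,2)
    d=np.c_[p,np.ones(len(p))]
    return -f["R"].T@f["t"], d@f["R"], d
def onplane(f,uv,z):
    c,d,_=ray(f,uv); return c+d*((z-c[2])/d[:,2])[:,None]
def cloud(f,mask=None):
    m=f["range_z"]>0
    if mask is not None: m&=mask
    v,u=np.nonzero(m); c,d,_=ray(f,np.c_[u,v]); return np.c_[u,v],c+d*f["range_z"][v,u][:,None]
def proj(f,X):
    return cv2.projectPoints(np.float64(X).reshape(-1,1,3),cv2.Rodrigues(f["R"])[0],f["t"],K(f),np.float64(f["dist"]))[0].reshape(-1,2)
def load(n): return pickle.load(open(n,"rb"))
E
python3 - <<'E'
from h import *
f=load("top0.pkl");g=load("side0.pkl")
a=cv2.resize(f["img"][135:330,85:345],None,fx=3,fy=3,interpolation=cv2.INTER_CUBIC)
cv2.imwrite("pics/topc.png",a[:, :780])
for p in[(158,187),(162,155),(100,312),(130,295),(313,197),(308,180),(319,215),(208,143),(353,255),(365,226),(230,194),(141,246),(180,236),(375,175)]:
    z=f["range_z"][p[1],p[0]]; c,d,_=ray(f,[p]); print(p,(c+d[0]*z).round(0))
P=lambda x,y,z:onplane(f,[x],z)
def b(p,n): 
    z=f["range_z"][p[1],p[0]]; c,d,_=ray(f,[p]); print(p,proj(g,c+d[0]*z).round(0))
b((158,187),0);b((100,312),0);b((313,197),0)
E
```

```text
(158, 187) [651. 142.  23.]
(162, 155) [733. 136.  15.]
(100, 312) [351. 276.  14.]
(130, 295) [390. 206.  14.]
(313, 197) [ 620. -232.   61.]
(308, 180) [ 661. -222.   61.]
(319, 215) [ 577. -245.   63.]
(208, 143) [751.  17.  64.]
(353, 255) [ 481. -340.    2.]
(365, 226) [ 552. -367.   24.]
(230, 194) [636. -34.   0.]
(141, 246) [509. 137. 189.]
(180, 236) [528.  59. 197.]
(375, 175) [ 669. -377.   81.]
(158, 187) [[256. 268.]]
(100, 312) [[369. 303.]]
(313, 197) [[252. 154.]]
```

View pics/topc.png

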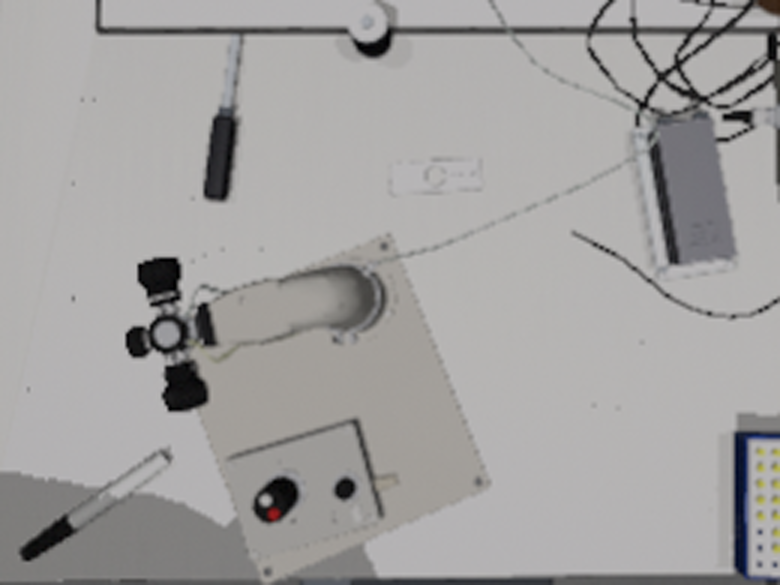

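The crop shows the pry tool with its handle at crop (220,157) and its blade up to (237,38). The box cover quad runs from (650,115) to (735,265), and the joystick head is at (168,333). The item at the lower left is a scalpel-like distractor. Next I'll measure poses and check the heights along the path.

```bash
python3 - <<'E'
from h import *
np.set_printoptions(suppress=True,linewidth=200)
f=load("top0.pkl");g=load("side0.pkl")
def rect(P): 
    (c,s,a)=cv2.minAreaRect(np.float32(P[:,:2])); return np.round(c,1),np.round(s,1),round(a,2)
for n,q in(("top",f),("side",g)):
    uv,X=cloud(q); col=q["img"][uv[:,1],uv[:,0]].astype(int).max(1)
    m=(abs(X[:,0]-620)<90)&(abs(X[:,1]+234)<60)&(X[:,2]>52)&(X[:,2]<72)
    print(n,"cover",m.sum(),rect(X[m]),X[m].mean(0),np.median(X[m,2]))
    m=(abs(X[:,0]-640)<70)&(abs(X[:,1]-142)<40)&(col<75)&(X[:,2]>8)
    # handle rays onto z=22
    Y=onplane(q,uv[m],22); print(n,"handle",m.sum(),rect(Y),np.median(X[m,2]))
    m=(abs(X[:,0]-725)<60)&(abs(X[:,1]-138)<30)&(X[:,2]>7)&(X[:,2]<30)&(col>75)
    Y=onplane(q,uv[m],13); print(n,"blade",m.sum(),rect(Y),Y[Y[:,0].argmax()],Y[Y[:,0].argmin()])
    # edge of table etc
H={}
for q in(f,g):
    _,X=cloud(q)
    for x,y,z in X:
        k=(int(x//60),int(y//60))
        if 4<=k[0]<=15 and -8<=k[1]<=12 and z<1500: H[k]=max(H.get(k,0),int(z))
print("x\\y",[y*60 for y in range(12,-9,-1)])
for x in range(15,3,-1): print(x*60,[H.get((x,y),-1) for y in range(12,-9,-1)])
E
```

```text
top cover 998 (array([ 624.3, -221. ]), array([133.7,  86.9]), 8.72) [ 619.78544863 -239.47385315   60.865047  ] 61.033026308226056
top handle 221 (array([652.7, 142.4]), array([19.5, 72.6]), 84.16) 21.578616077741117
top blade 104 (array([724.1, 146.8]), array([ 49.5, 111.8]), 79.75) [782.37000907 155.09796424  13.        ] [664.6764662  132.45450306  13.        ]
side cover 447 (array([ 619.9, -220.9]), array([124.8,  85. ]), 8.52) [ 620.48781341 -235.68615199   58.79294147] 58.83528312022656
side handle 111 (array([654.7, 150.5]), array([11.7, 63. ]), 83.4) 20.340662178949856
side blade 89 (array([722.7, 140.2]), array([115.5,  20.8]), 6.58) [778.85518255 157.12659005  13.        ] [664.8461496  137.60670299  13.        ]
x\y [720, 660, 600, 540, 480, 420, 360, 300, 240, 180, 120, 60, 0, -60, -120, -180, -240, -300, -360, -420, -480]
900 [0, 0, -1, -1, -1, -1, 0, 419, 431, 380, 342, 315, 323, 674, 674, 674, 592, 554, 539, 486, 470]
840 [0, 0, -1, -1, -1, -1, 0, 418, 425, 370, 340, 314, 322, 674, 677, 673, 628, 602, 540, 496, 468]
780 [0, 0, -1, -1, -1, -1, 0, 4, 6, 9, 8, 299, 322, 322, 498, 513, 535, 492, 454, 61, 463]
720 [0, 0, -1, -1, -1, -1, 0, 4, 5, 7, 17, 9, 64, 394, 428, 397, 493, 457, 290, 120, 457]
660 [0, 0, -1, -1, -1, 0, 0, 5, 4, 5, 27, 5, 4, 5, 42, 49, 64, 63, 85, 86, 452]
600 [0, 0, -1, -1, -1, 0, 0, 4, 4, 5, 27, 5, 6, 9, 53, 60, 65, 65, 86, 87, 449]
540 [0, 0, -1, -1, -1, 0, 0, 5, 5, 4, 192, 197, 194, 95, 53, 20, 64, 65, 18, 25, 447]
480 [0, 0, -1, -1, -1, 0, 0, 5, 5, 11, 198, 199, 200, 16, 5, 4, 8, 9, 10, 8, 443]
420 [0, 0, -1, -1, -1, 0, 0, 5, 5, 5, 190, 188, 60, 14, 12, 5, 4, 46, 47, 4, 440]
360 [0, 0, -1, -1, -1, 0, 0, 5, 19, 21, 60, 133, 77, 37, 15, 6, 5, 57, 68, 102, 438]
300 [0, 0, -1, -1, -1, 0, 0, 5, 20, 4, 10, 60, 59, 13, 5, 6, 7, 51, 51, 103, -1]
240 [0, 0, -1, -1, -1, 0, 0, 0, 0, -1, -1, -1, -1, -1, -1, -1, -1, -1, -1, -1, -1]
```

```bash
python3 - <<'E'
from h import *
np.set_printoptions(suppress=True,linewidth=200)
f=load("top0.pkl");g=load("side0.pkl")
for n,q in(("top",f),("side",g)):
    gray=cv2.cvtColor(q["img"],cv2.COLOR_BGR2GRAY)
    uv,X=cloud(q); Z=np.zeros(gray.shape); Z[uv[:,1],uv[:,0]]=((abs(X[:,0]-620)<90)&(abs(X[:,1]+234)<60)&(X[:,2]>52)&(X[:,2]<70))
    c=proj(q,[[620,-236,61]])[0].astype(int); v0=np.median(gray[c[1]-3:c[1]+4,c[0]-3:c[0]+4])
    for tol in(15,25):
        m=((Z>0)&(abs(gray.astype(int)-v0)<tol)).astype(np.uint8)
        m=cv2.morphologyEx(m,cv2.MORPH_OPEN,np.ones((5,5)))
        cs=cv2.findContours(m,cv2.RETR_EXTERNAL,cv2.CHAIN_APPROX_NONE)[0]; k=max(cs,key=cv2.contourArea).reshape(-1,2)
        r=cv2.minAreaRect(np.float32(onplane(q,k,61)[:,:2])); print(n,v0,tol,r,"\n",cv2.boxPoints(r).round(1).tolist())
    c=c-np.array([45,40]); 
    if n=="side": c=c+np.array([0,0])
    cr=cv2.resize(q["img"][c[1]:c[1]+80,c[0]:c[0]+90],None,fx=4.4,fy=4.4,interpolation=cv2.INTER_CUBIC); print("crop origin",c)
    out=cr if n=="top" else np.hstack([out,cr])
    # rack
    m=(X[:,0]>360)&(X[:,0]<520)&(X[:,1]<-200)&(X[:,1]>-420)&(X[:,2]>20)
    print("rack",X[m].min(0),X[m].max(0), "xmax pts",X[m][X[m,0].argsort()[-3:]])
    # tool blade
    t=q["img"]; 
    dark=((gray<70)).astype(np.uint8); w=np.zeros_like(dark); w[uv[:,1],uv[:,0]]=(abs(X[:,0]-650)<60)&(abs(X[:,1]-143)<30)
    k=np.argwhere((dark&w)>0)[:,::-1]; Y=onplane(q,k,20)[:,:2]; r=cv2.minAreaRect(np.float32(Y)); print("handle",n,r,Y.mean(0))
cv2.imwrite("pics/box.png",out[:, :800])
E
```

```text
top 117.0 15 ((617.7784423828125, -241.75396728515625), (111.05769348144531, 43.887046813964844), 8.575525283813477) 
 [[559.5999755859375, -228.3000030517578], [566.0999755859375, -271.70001220703125], [676.0, -255.1999969482422], [669.4000244140625, -211.8000030517578]]
top 117.0 25 ((617.5687866210938, -241.07131958007812), (111.58230590820312, 45.299598693847656), 8.575525283813477) 
 [[559.0, -227.0], [565.7999877929688, -271.79998779296875], [676.0999755859375, -255.10000610351562], [669.4000244140625, -210.39999389648438]]
crop origin [269 157]
rack [ 360.05948629 -414.06054405   20.00776187] [ 425.47223006 -273.39495719  102.69434505] xmax pts [[ 424.94761396 -301.57195658   27.91619073]
 [ 424.97090069 -303.87158444   28.39535486]
 [ 425.47223006 -297.8793137    32.76809732]]
handle top ((651.6452026367188, 142.85507202148438), (19.301790237426758, 70.00188446044922), 84.16938018798828) [651.35063854 142.88112373]
side 121.0 15 ((618.9701538085938, -237.41848754882812), (105.73908996582031, 41.309261322021484), 8.832417488098145) 
 [[563.5999755859375, -225.10000610351562], [569.9000244140625, -265.8999938964844], [674.4000244140625, -249.6999969482422], [668.0, -208.89999389648438]]
side 121.0 25 ((619.73095703125, -236.9745330810547), (112.66546630859375, 44.93187713623047), 9.975747108459473) 
 [[560.4000244140625, -224.60000610351562], [568.0999755859375, -268.8999938964844], [679.0999755859375, -249.3000030517578], [671.2999877929688, -205.10000610351562]]
crop origin [206 112]
rack [ 360.03900687 -405.92899944   20.06578129] [ 424.15314594 -271.6625679   101.35149762] xmax pts [[ 423.69706867 -278.53099192   20.7490592 ]
 [ 423.91277864 -284.20337829   30.53512201]
 [ 424.15314594 -279.40191743   25.38356996]]
handle side ((654.649658203125, 149.93214416503906), (11.757575035095215, 63.10847091674805), 83.40015411376953) [654.40063158 149.91571689]
```

View pics/box.png

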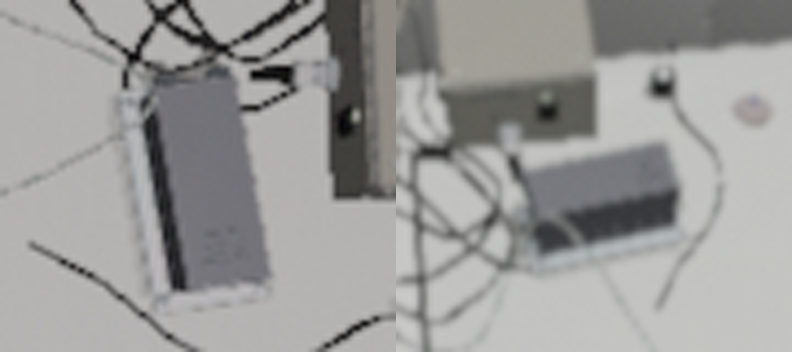

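The crops show the closed cover in both views. Its front faces the robot at yaw ≈ 8.7°, and the front edge midpoint is near (562,-248). Now I'll grasp the tool.

```bash
cat >> h.py <<'E'
def Rg(a,pitch=0):  # gripper down, gripper x = -tool x, tool yaw a; pitch>0 raises blade tip
    c,s=np.cos(a),np.sin(a); tx=np.array([c,s,0.]); ty=np.array([-s,c,0]); z=np.array([0,0,1.])
    cp,sp=np.cos(pitch),np.sin(pitch); X=cp*tx+sp*z; Z=-sp*tx+cp*z
    return np.c_[-X,ty,-Z]
E
python3 - <<'E'
from h import *
from workcell import ctrl, effector
np.set_printoptions(suppress=True,precision=3)
a=np.radians(-6.); R=Rg(a); p=np.array([652.5,144.9,0])+10*np.array([np.cos(a),np.sin(a),0])
effector.set_gripper(55)
s=ctrl.get_ee_pos(); ctrl.move_linear([s[0],s[1],330],vel=250)
q=ctrl.inverse_kinematics(p+[0,0,330],R); print(q)
ctrl.movep(p+[0,0,330],R); print(ctrl.get_ee_pos(),ctrl.get_joint_pos(),ctrl.get_time_s())
try:
    ctrl.move_linear(p+[0,0,60],vel=200)
    print(ctrl.move_linear(p+[0,0,3],vel=60,max_force=12), ctrl.get_ee_pos())
    effector.set_gripper(10); print(ctrl.get_finger_gap(),ctrl.get_grip_force(),ctrl.get_ee_pos(),ctrl.get_joint_pos(),ctrl.get_time_s())
except Exception as e: print(repr(e))
E
```

```text
[-0.664  0.398  0.566  1.228 -0.209  1.573  1.331]
[662.185 145.234 329.818] [-0.665  0.398  0.565  1.228 -0.21   1.573  1.331] 3.8833
False [662.816 143.873   3.474]
17.982591417221375 29.997700452804565 [662.43  143.884   3.016] [-0.627  0.614  0.476  1.619 -0.321  0.988  1.419] 7.2
```

```bash
cat >> h.py <<'E'
YAW=np.radians(8.7); BO=np.array([618.,-239.7,0])
TIP=95.; DZ=8.   # tip ahead of TCP / blade centre above TCP (tool level)
def tcp_for(bx,bz,by=0,pitch=0):
    """TCP so that the blade tip centre is at box (bx,by,bz)"""
    R=Rg(YAW,pitch); c,s=np.cos(YAW),np.sin(YAW)
    tip=BO+np.array([c*bx-s*by,s*bx+c*by,bz])
    return tip-R@np.array([-TIP,0,-DZ]), R
E
python3 - <<'E'
from h import *
from workcell import ctrl, effector, imaging
np.set_printoptions(suppress=True,precision=3)
ctrl.move_linear([662,144,60],vel=120); ctrl.dwell(.2)
ctrl.move_linear([662,144,290],vel=250)
ctrl.move_linear([500,90,290],vel=250)
p,R=tcp_for(-75,36)
ctrl.movep([p[0],p[1],290],R)
print(ctrl.get_ee_pos(),ctrl.get_joint_pos())
ctrl.move_linear([p[0],p[1],120],vel=200)
print(ctrl.move_linear(p,vel=80,max_force=12),p,ctrl.get_ee_pos(),ctrl.get_contact_force(),ctrl.get_finger_gap(),ctrl.get_time_s())
for n in("top","side"):
    f=imaging.grab_frame(n); pickle.dump(f,open(f"{n}1.pkl","wb"))
    c=proj(f,[[540,-250,40]])[0].astype(int)-[40,40]
    if n=="side": c+=[10,0]
    cr=cv2.resize(f["img"][c[1]:c[1]+80,c[0]:c[0]+80],None,fx=5,fy=5,interpolation=cv2.INTER_CUBIC)
    print(c); out=cr if n=="top" else np.hstack([out,cr])
    # predicted tip
    c_,s_=np.cos(YAW),np.sin(YAW); tip=BO+[c_*-75,s_*-75,36]; print(n,"tip pred",proj(f,[tip])[0], "crop",(proj(f,[tip])[0]-c)*5+(400 if n=="side" else 0))
cv2.imwrite("pics/pre.png",out)
E
```

```text
[ 450.852 -264.229  289.875] [-0.577  0.021  1.058  1.705 -0.018  1.426  2.208]
True [ 449.956 -265.414   28.   ] [ 448.991 -262.352   38.599] [ 1.186  4.042 -1.275] 17.36992315154288 13.1917
[279 191]
top tip pred [319.471 229.492] crop [202.355 192.461]
[244 111]
side tip pred [273.558 151.687] crop [547.788 603.437]
```

View pics/pre.png

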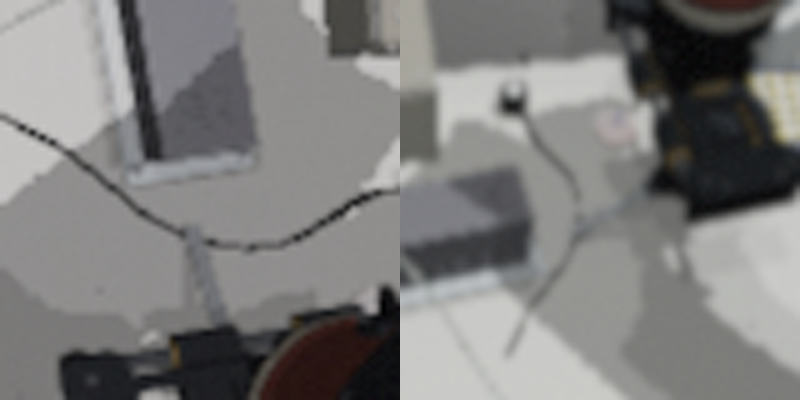

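The pre-insertion pictures show the blade tip at about px (317,236) in top and (280,154) in side. The descent stopped early at TCP z 38.6, so I'll check the state and triangulate the tip.

```bash
python3 - <<'E'
from h import *
from workcell import ctrl, effector, imaging
np.set_printoptions(suppress=True,precision=3)
print(ctrl.get_ee_pos(),ctrl.get_contact_force(),ctrl.get_wrist_torque(),ctrl.get_finger_gap(),ctrl.get_grip_force(),ctrl.get_eef_rot())
f=load("top1.pkl");g=load("side1.pkl")
def tri(a,b):
    c1,d1,_=ray(f,[a]);c2,d2,_=ray(g,[b]); A=np.c_[d1[0],-d2[0]]; s=np.linalg.lstsq(A,c2-c1,rcond=None)[0]
    p=c1+d1[0]*s[0];q=c2+d2[0]*s[1]; return (p+q)/2,np.linalg.norm(p-q)
print("tip tri",tri((317,236.6),(280,154)))
for z in(20,30,36,46,55): print(z,onplane(f,[(317,236)],z)[0])
print("depth tip",f["range_z"][233:240,314:320],"\n")
uv,X=cloud(f); m=(X[:,0]>480)&(X[:,0]<555)&(abs(X[:,1]+255)<30)&(X[:,2]>12)
print(X[m][X[m,0].argsort()[::-1][::8]][:20])
T=ctrl.get_ee_pos();R=ctrl.get_eef_rot(); print("pred tip",T+R@[-TIP,0,-DZ])
E
```

```text
[ 449.077 -262.468   39.368] [-0.897  4.309 -2.566] [ 0.861 -0.125 -0.247] 17.727753245362702 29.999525528401136 [[-0.988 -0.152 -0.003]
 [-0.152  0.988  0.005]
 [ 0.003  0.005 -1.   ]]
tip tri (array([ 524.513, -245.107,   28.864]), np.float64(5.041584787817976))
20 [ 528.412 -247.856   20.   ]
30 [ 528.313 -245.823   30.   ]
36 [ 528.254 -244.604   36.   ]
46 [ 528.155 -242.571   46.   ]
55 [ 528.066 -240.742   55.   ]
depth tip [[945.229 944.617 945.207 944.411 945.161 942.17 ]
 [948.033 942.765 944.344 946.852 943.389 947.083]
 [946.155 945.933 945.441 944.397 946.42  944.109]
 [944.864 947.488 942.862 940.721 938.877 940.084]
 [936.66  938.373 939.504 939.759 941.018 939.296]
 [943.721 939.964 938.692 939.907 935.569 932.664]
 [945.294 946.31  942.809 936.608 934.266 934.98 ]] 

[[ 518.194 -263.744  404.694]
 [ 516.8   -262.205  419.873]
 [ 516.182 -251.35    13.366]
 [ 515.389 -260.741  412.299]
 [ 514.127 -261.755  435.003]
 [ 513.963 -259.329  408.183]
 [ 512.831 -260.038  439.173]
 [ 512.684 -266.691  429.4  ]
 [ 512.455 -256.326  396.178]
 [ 511.433 -257.191  432.206]
 [ 511.274 -255.416   16.99 ]
 [ 511.098 -254.084  402.262]
 [ 510.149 -261.215  439.312]
 [ 510.008 -267.7    433.434]
 [ 509.685 -251.203  401.962]
 [ 508.885 -259.772  442.77 ]
 [ 508.752 -264.629  437.453]
 [ 508.483 -250.797  415.077]
 [ 507.703 -253.837  447.399]
 [ 507.502 -253.697  437.222]]
pred tip [ 543.002 -248.073   47.107]
```

The tool has pitched down about 20° in the grip, with the tip at z≈13. I need to see what the arm is touching.

```bash
python3 - <<'E'
from h import *
f=load("top1.pkl");g=load("side1.pkl")
a=f["img"][190:384,200:400]; b=g["img"][40:234,220:420]
cv2.imwrite("pics/both.png",cv2.resize(np.hstack([a,b]),None,fx=2,fy=2,interpolation=cv2.INTER_CUBIC))
uv,X=cloud(f); c,s=np.cos(YAW),np.sin(YAW)
d=X-np.array([449,-262.5,0]); al=d[:,0]*c+d[:,1]*s; la=-d[:,0]*s+d[:,1]*c
m=(al>20)&(al<95)&(abs(la)<9)&(X[:,2]>9)&(X[:,2]<120)
print(np.c_[al,la,X[:,2],uv][m][np.argsort(al[m])][::3].round(1))
E
```

```text
[[ 3.20e+01  2.00e+00  3.44e+01  3.22e+02  2.56e+02]
 [ 3.41e+01  7.00e-01  3.02e+01  3.22e+02  2.55e+02]
 [ 3.67e+01  1.10e+00  3.43e+01  3.22e+02  2.54e+02]
 [ 3.82e+01 -3.10e+00  2.77e+01  3.23e+02  2.53e+02]
 [ 3.94e+01  4.10e+00  2.79e+01  3.20e+02  2.53e+02]
 [ 4.16e+01  3.30e+00  2.57e+01  3.20e+02  2.52e+02]
 [ 4.39e+01  2.50e+00  2.39e+01  3.20e+02  2.51e+02]
 [ 4.61e+01  3.00e-01  2.73e+01  3.21e+02  2.50e+02]
 [ 4.82e+01 -1.10e+00  2.27e+01  3.21e+02  2.49e+02]
 [ 5.05e+01 -1.60e+00  2.23e+01  3.21e+02  2.48e+02]
 [ 5.32e+01 -1.00e-01  1.96e+01  3.20e+02  2.47e+02]
 [ 5.55e+01 -9.00e-01  1.79e+01  3.20e+02  2.46e+02]
 [ 5.80e+01 -0.00e+00  1.24e+01  3.19e+02  2.45e+02]
 [ 6.07e+01  1.50e+00  1.00e+01  3.18e+02  2.44e+02]
 [ 6.29e+01 -6.00e-01  1.40e+01  3.19e+02  2.43e+02]
 [ 6.53e+01 -1.30e+00  1.29e+01  3.19e+02  2.42e+02]
 [ 6.81e+01  9.00e-01  1.34e+01  3.18e+02  2.41e+02]
 [ 7.00e+01 -2.50e+00  1.10e+01  3.19e+02  2.40e+02]
 [ 7.49e+01 -3.40e+00  1.12e+01  3.19e+02  2.38e+02]]
```

View pics/both.png

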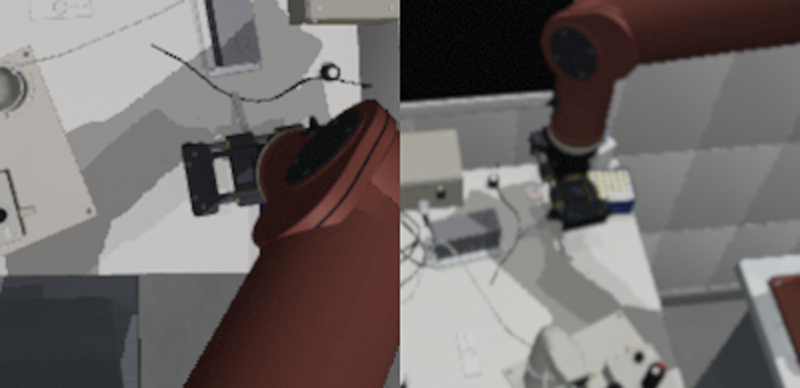

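The pictures show nothing pressing on the gripper body. The blade is tilted about 25° nose-down with its tip on the table, so the tool rotated in the pads because the grip was behind the centre of mass. I'll set it flat on clear table, regrip further forward and lower, then check for sag.

```bash
cat >> h.py <<'E'
def bladefit(f,T,yaw):
    """blade points ahead of TCP -> pitch (deg), blade top z at TCP, furthest point, lateral"""
    _,X=cloud(f); c,s=np.cos(yaw),np.sin(yaw); d=X-np.array([T[0],T[1],0])
    al=d[:,0]*c+d[:,1]*s; la=-d[:,0]*s+d[:,1]*c; h=X[:,2]-T[2]
    m=(al>30)&(al<110)&(abs(la)<7)&(abs(h)<60)&(X[:,2]>8)
    if m.sum()<5: return m.sum()
    k=np.polyfit(al[m],h[m],1); k2=np.polyfit(al[m],la[m],1)
    return m.sum(),"pitch",np.degrees(np.arctan(k[0])).round(1),"top z rel",k[1].round(1),"end",al[m].max().round(1),"yaw",np.degrees(k2[0]).round(1),"lat",k2[1].round(1)
E
python3 - <<'E'
from h import *
from workcell import ctrl, effector, imaging
np.set_printoptions(suppress=True,precision=3)
R=Rg(YAW); T=ctrl.get_ee_pos(); tx=-R[:,0]
ctrl.move_linear([T[0],T[1],T[2]+45],R,vel=150)
ctrl.move_linear([440,-165,85],R,vel=150)
print(bladefit(imaging.grab_frame("top"),ctrl.get_ee_pos(),YAW))
print(ctrl.move_linear([440,-165,4],R,vel=60,max_force=25),ctrl.get_ee_pos(),ctrl.get_contact_force())
effector.set_gripper(32)
p=np.array([440,-165,0])+10*tx
ctrl.move_linear([p[0],p[1],4],R,vel=40)
print(ctrl.move_linear([p[0],p[1],1],R,vel=20,max_force=10),ctrl.get_ee_pos())
effector.set_gripper(10); T=ctrl.get_ee_pos(); print(ctrl.get_finger_gap(),T)
ctrl.move_linear([p[0],p[1],60],R,vel=60); ctrl.dwell(.3)
f=imaging.grab_frame("top");print(bladefit(f,ctrl.get_ee_pos(),YAW),ctrl.get_ee_pos(),ctrl.get_time_s())
pickle.dump(f,open("top2.pkl","wb"))
E
```

```text
(np.int64(81), 'pitch', np.float64(-32.0), 'top z rel', np.float64(14.2), 'end', np.float64(80.4), 'yaw', np.float64(-0.8), 'lat', np.float64(-0.5))
False [ 440.411 -164.912    4.261] [-0.985 -0.104  1.39 ]
False [ 449.582 -163.483    0.799]
17.640698139235646 [ 449.902 -163.488    1.038]
(np.int64(80), 'pitch', np.float64(0.4), 'top z rel', np.float64(11.9), 'end', np.float64(81.2), 'yaw', np.float64(-0.1), 'lat', np.float64(-1.0)) [ 449.758 -163.553   59.863] 19.2833
```

The grip is now level (pitch 0.4°, tip ~83 mm ahead, blade centre 10 mm above TCP). Next I'll insert.

```bash
sed -i 's/^TIP=95.; DZ=8./TIP=83.; DZ=10./' h.py; cat >> h.py <<'E'
def boxtip(T,R):
    d=T+R@np.array([-TIP,0,-DZ])-BO; c,s=np.cos(YAW),np.sin(YAW); return np.array([c*d[0]+s*d[1],-s*d[0]+c*d[1],d[2]])
E
python3 - <<'E'
from h import *
from workcell import ctrl, effector, imaging
np.set_printoptions(suppress=True,precision=2)
p,R=tcp_for(-78,35.5)
ctrl.move_linear([p[0],p[1],60],R,vel=120)
ctrl.move_linear(p,R,vel=80)
f=imaging.grab_frame("top"); print(bladefit(f,ctrl.get_ee_pos(),YAW),ctrl.get_contact_force())
p,R=tcp_for(-47,35.5)
print(ctrl.move_linear(p,R,vel=30,max_force=6),boxtip(ctrl.get_ee_pos(),ctrl.get_eef_rot()),ctrl.get_contact_force(),ctrl.get_time_s())
for n in("top","side"):
    f=imaging.grab_frame(n); pickle.dump(f,open(f"{n}3.pkl","wb"))
    c=proj(f,[[560,-250,40]])[0].astype(int)-[40,40]
    cr=cv2.resize(f["img"][c[1]:c[1]+80,c[0]:c[0]+80],None,fx=5,fy=5,interpolation=cv2.INTER_CUBIC)
    out=cr if n=="top" else np.hstack([out,cr])
cv2.imwrite("pics/ins.png",out)
E
```

```text
(np.int64(82), 'pitch', np.float64(15.9), 'top z rel', np.float64(-3.2), 'end', np.float64(109.8), 'yaw', np.float64(0.2), 'lat', np.float64(-1.3)) [-0.26  7.86 -1.41]
True [-65.7    1.54  34.34] [ 0.03 -0.52 -0.66] 21.475
```

View pics/ins.png

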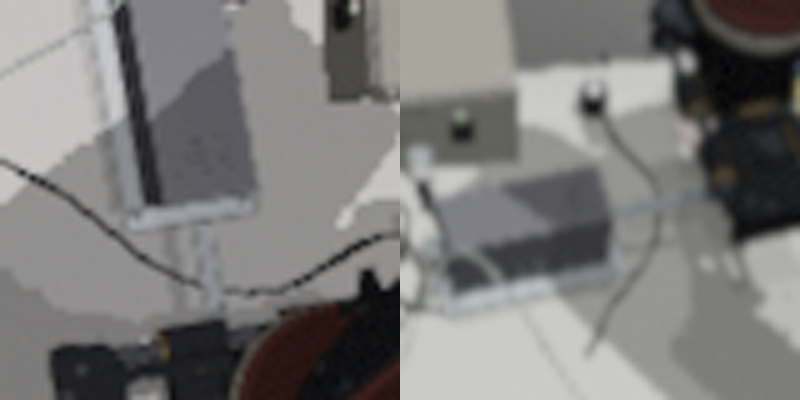

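The picture shows the level blade with its tip just short of the box front, centred once parallax is allowed for. The stop came from a settling transient. I'll let it settle and continue.

```bash
python3 - <<'E'
from h import *
from workcell import ctrl, effector, imaging
np.set_printoptions(suppress=True,precision=2)
ctrl.dwell(.4)
f=imaging.grab_frame("top"); _,X=cloud(f); T=ctrl.get_ee_pos()
c,s=np.cos(YAW),np.sin(YAW); d=X-[T[0],T[1],0]; al=d[:,0]*c+d[:,1]*s; la=-d[:,0]*s+d[:,1]*c
m=(al>32)&(al<80)&(abs(la)<6)&(X[:,2]>20)&(X[:,2]<60); k=np.polyfit(al[m],X[m,2]-T[2],1); print(np.degrees(k[0]),k[1],m.sum(),ctrl.get_contact_force())
p,R=tcp_for(-46,35.5)
for b in(-60,-53,-46):
    p,R=tcp_for(b,35.5); h=ctrl.move_linear(p,R,vel=25,max_force=6)
    print(h,boxtip(ctrl.get_ee_pos(),ctrl.get_eef_rot()),ctrl.get_contact_force())
    if h: break
print(ctrl.get_time_s())
E
```

```text
-1.509535110477428 12.561630520946709 59 [-0.09 -0.15 -0.02]
False [-59.58   0.16  35.55] [ 1.18  0.76 -0.16]
False [-52.97  -0.15  35.45] [-0.64  0.22 -0.56]
False [-45.95   0.    35.44] [ 0.31 -0.62 -1.12]
23.325
```

```bash
python3 - <<'E'
from h import *
from workcell import ctrl, effector, imaging
np.set_printoptions(suppress=True,precision=2)
def lip(t,ex): return 57.5-112*np.cos(t)-17*np.sin(t)+ex, 58+112*np.sin(t)-17*np.cos(t)-2
for deg,ex in[(2,8.5),(8,9),(16,10),(24,11),(32,12),(40,13),(48,13),(56,13),(64,13),(72,13)]:
    p,R=tcp_for(*lip(np.radians(deg),ex)); ctrl.move_linear(p,R,vel=60)
    print(deg,boxtip(ctrl.get_ee_pos(),ctrl.get_eef_rot()),ctrl.get_contact_force(),ctrl.get_finger_gap())
print(ctrl.get_time_s())
for n in("top","side"):
    f=imaging.grab_frame(n); pickle.dump(f,open(f"{n}4.pkl","wb"))
    c=proj(f,[[600,-245,100]])[0].astype(int)-[40,40]
    cr=cv2.resize(f["img"][c[1]:c[1]+80,c[0]:c[0]+80],None,fx=5,fy=5,interpolation=cv2.INTER_CUBIC)
    out=cr if n=="top" else np.hstack([out,cr])
cv2.imwrite("pics/lift.png",out)
E
```

```text
2 [-46.43  -0.24  43.46] [-0.41 -0.09 -0.66] 17.96108671416876
8 [-46.36  -0.15  55.42] [-0.05  0.66 -1.06] 17.92469172275956
16 [-44.36  -0.06  71.09] [-0.44 -0.42 -0.3 ] 17.707836834665468
24 [-40.27  -0.1   86.52] [ 0.29 -0.21 -0.81] 18.142918618585803
32 [-33.96  -0.06 101.42] [-0.55 -0.09 -0.03] 17.692279881752924
40 [-25.74  -0.07 115.37] [ 0.62  0.44 -0.83] 17.821729638723077
48 [-16.65  -0.08 128.22] [-0.4  -0.32 -1.19] 17.73772146331623
56 [ -5.8   -0.06 139.64] [ 0.65 -0.17 -1.33] 17.947334497202018
64 [  6.56  -0.01 149.43] [ 0.14  0.66 -0.71] 17.632411269329733
72 [ 20.17   0.06 157.39] [-0.87 -0.55 -0.89] 17.869696125947417
27.2917
```

View pics/lift.png

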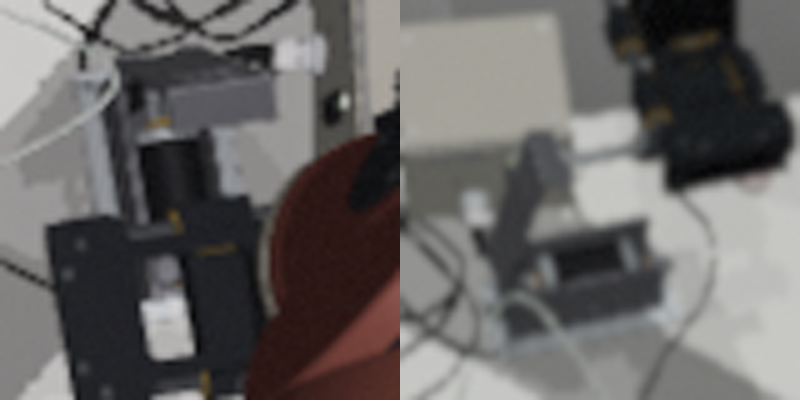

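The picture shows the cover at ~70°, with the blade level under the skirt and the cell visible in the trough. I'll push it upright, withdraw and lower in front of the box.

```bash
python3 - <<'E'
from h import *
from workcell import ctrl, effector, imaging
np.set_printoptions(suppress=True,precision=2)
def go(x,z,v):
    p,R=tcp_for(x,z); ctrl.move_linear(p,R,vel=v); print(boxtip(ctrl.get_ee_pos(),ctrl.get_eef_rot()),ctrl.get_contact_force())
go(36,155,50); go(50,153,50); go(45,152,60); go(-78,150,150); go(-78,60,150); go(-78,36.5,60); ctrl.dwell(.4)
f=imaging.grab_frame("top"); pickle.dump(f,open("top5.pkl","wb")); g=imaging.grab_frame("side")
print(ctrl.get_time_s(),ctrl.get_contact_force())
_,X=cloud(f); T=ctrl.get_ee_pos(); c,s=np.cos(YAW),np.sin(YAW); d=X-[T[0],T[1],0]; al=d[:,0]*c+d[:,1]*s; la=-d[:,0]*s+d[:,1]*c
m=(al>32)&(al<76)&(abs(la)<6)&(X[:,2]>20)&(X[:,2]<60); k=np.polyfit(al[m],X[m,2]-T[2],1); print("pitch",np.degrees(k[0]),k[1],m.sum())
for q in(f,g):
    c=proj(q,[[600,-245,70]])[0].astype(int)-[40,40]
    cr=cv2.resize(q["img"][c[1]:c[1]+80,c[0]:c[0]+80],None,fx=5,fy=5,interpolation=cv2.INTER_CUBIC)
    out=cr if q is f else np.hstack([out,cr])
cv2.imwrite("pics/open.png",out)
E
```

```text
[ 36.17   0.01 154.75] [ 0.13  0.79 -0.98]
[ 50.28   0.14 152.79] [-0.06 -0.22 -0.53]
[ 44.39  -0.24 152.05] [-0.98 -0.11 -0.05]
[-76.97   0.38 150.24] [ 1.49  0.47 -0.34]
[-78.24   1.81  58.18] [-1.05  5.37 -0.8 ]
[-78.35   1.87  34.79] [-1.54  5.8  -2.05]
31.3083 [-1.74  6.26 -2.53]
pitch -8.906720887919965 2.360112530260142 10
```

View pics/open.png

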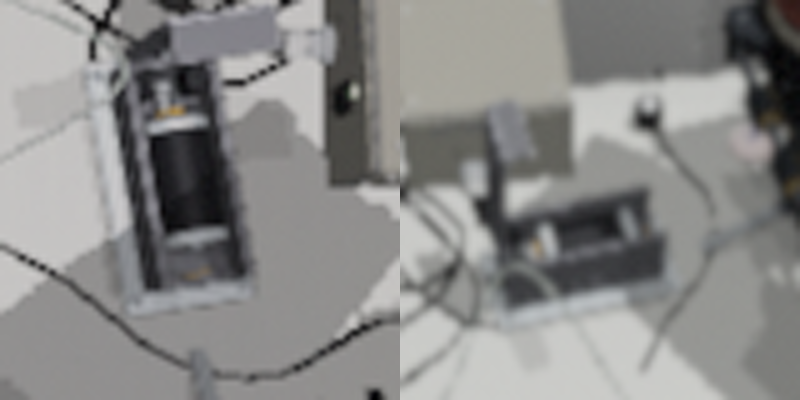

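The cover stands upright and the cell is in the trough with its front at about crop (197,238). The gripper grazes something at the far-back position, as it did earlier, so I'll move forward and recheck the blade.

```bash
python3 - <<'E'
from h import *
from workcell import ctrl, effector, imaging
np.set_printoptions(suppress=True,precision=2)
p,R=tcp_for(-62,37.5); ctrl.move_linear(p,R,vel=40); ctrl.dwell(.4)
f=imaging.grab_frame("top"); print(boxtip(ctrl.get_ee_pos(),ctrl.get_eef_rot()),ctrl.get_contact_force(),ctrl.get_time_s())
_,X=cloud(f); T=ctrl.get_ee_pos(); c,s=np.cos(YAW),np.sin(YAW); d=X-[T[0],T[1],0]; al=d[:,0]*c+d[:,1]*s; la=-d[:,0]*s+d[:,1]*c
m=(al>30)&(al<100)&(abs(la)<4); o=np.argsort(al[m]); print(np.c_[al,la,X[:,2]][m][o][::3].round(1).tolist())
E
```

```text
[-62.1    0.03  37.49] [-0.18  0.85 -1.06] 32.3083
[[30.1, -3.4, 440.6], [30.9, 1.3, 442.4], [31.2, 3.4, 440.9], [31.7, -2.2, 441.0], [32.3, 1.9, 441.1], [33.2, -1.0, 441.4], [34.1, -2.4, 0.6], [34.3, -2.4, 24.0], [34.7, -0.2, 22.7], [35.4, -3.7, 439.1], [36.7, -3.1, 22.9], [36.8, -3.6, 436.7], [37.3, 1.8, -1.3], [37.9, 2.8, 446.4], [39.0, -3.8, 21.3], [39.4, -1.0, -0.4], [39.8, 0.9, 20.6], [40.1, 3.7, -1.8], [40.9, -3.4, 442.6], [41.3, -0.8, 442.6], [41.8, -1.3, 0.1], [42.3, 1.7, 2.6], [42.6, 0.9, 231.3], [42.7, 4.0, 1.7], [42.8, 0.1, 442.0], [43.7, -2.8, 442.1], [44.2, 0.2, 442.9], [44.7, 2.2, 300.7], [44.8, 3.8, 445.5], [45.0, 2.9, -1.3], [45.7, 1.0, 442.2], [46.2, 1.3, 298.8], [46.6, 3.6, 300.6], [47.0, 0.6, 442.0], [47.3, 1.7, 19.2], [47.6, 3.0, 1.1], [47.9, 0.5, 297.1], [48.2, 0.0, 441.1], [48.7, 2.7, 441.0], [49.3, -1.5, 297.4], [49.6, 0.8, 17.1], [49.8, 1.7, 296.4], [50.1, 3.4, 5.4], [50.9, -2.3, 295.5], [51.3, 0.2, 298.1], [51.6, -2.8, 13.2], [52.0, 0.2, 16.0], [52.3, -0.2, 439.0], [52.8, 2.9, 440.1], [53.4, -2.1, 438.4], [53.8, 0.8, 438.8], [54.4, -0.4, 15.4], [54.7, 1.1, 1
[... 215 characters left out ...]
3.3, 417.8], [59.2, -1.9, 12.2], [59.5, 3.8, 399.0], [59.6, -1.1, 418.1], [59.8, 0.2, -1.4], [59.9, 1.8, 422.1], [60.2, 3.4, 1.7], [60.5, -1.9, 431.6], [60.6, 2.6, 404.8], [60.8, -2.1, 420.2], [60.9, -2.1, 369.6], [61.2, -0.1, 417.8], [61.5, -1.0, 403.6], [61.7, -3.2, 429.0], [62.0, -3.5, 420.9], [62.1, -3.9, 416.0], [62.5, -1.4, 415.0], [62.8, -2.1, 405.4], [63.2, -2.3, 392.5], [64.8, 1.0, 6.6], [67.3, 0.9, 8.3], [69.3, -2.4, 6.5], [70.4, 3.5, -1.1], [72.5, 1.3, 2.3], [75.0, 0.7, 1.9], [77.4, 0.4, 2.6], [79.9, 0.7, 6.4], [82.0, -2.5, 5.1], [84.4, -3.5, 2.2], [86.8, -2.9, 7.0], [88.7, -2.7, 22.2], [90.6, -3.8, 30.3], [91.7, 3.3, 29.5], [94.2, 2.8, 29.0], [96.7, 0.8, 21.4], [99.2, 0.4, 21.7]]
```

The blade is nose-down again. The cause is clear now: the handle's rear end hit the blue rack at x<425, y<-272 on the way down. I'll re-level the tool on the clear table, then come in from above with the tip just behind the front wall, which keeps the handle clear of the rack.

```bash
python3 - <<'E'
from h import *
from workcell import ctrl, effector, imaging
np.set_printoptions(suppress=True,precision=2)
R=Rg(YAW); T=ctrl.get_ee_pos()
ctrl.move_linear([T[0],T[1],95],R,vel=150)
ctrl.move_linear([440,-165,85],R,vel=150)
print(ctrl.move_linear([440,-165,3],R,vel=60,max_force=25),ctrl.get_ee_pos())
effector.set_gripper(30)
print(ctrl.move_linear([440,-165,1],R,vel=20,max_force=10),ctrl.get_ee_pos())
effector.set_gripper(10); print(ctrl.get_finger_gap())
ctrl.move_linear([440,-165,60],R,vel=60); ctrl.dwell(.3)
f=imaging.grab_frame("top");print(bladefit(f,ctrl.get_ee_pos(),YAW),ctrl.get_ee_pos(),ctrl.get_time_s())
# cell nub from the open picture (arm clear of it)
f=load("top5.pkl"); uv,X=cloud(f); c,s=np.cos(YAW),np.sin(YAW); d=X-BO; bx=d[:,0]*c+d[:,1]*s; by=-d[:,0]*s+d[:,1]*c
for lo in range(-60,60,4):
    m=(bx>=lo)&(bx<lo+4)&(abs(by)<7); print(lo,m.sum() and np.median(X[m,2]).round(0),end="; ")
E
```

```text
False [ 440.4  -164.93    3.25]
False [ 439.87 -164.98    0.84]
17.84628690611915
(np.int64(78), 'pitch', np.float64(-1.0), 'top z rel', np.float64(12.9), 'end', np.float64(78.3), 'yaw', np.float64(0.0), 'lat', np.float64(-1.1)) [ 439.92 -165.06   59.9 ] 37.9583
-60 7.0; -56 31.0; -52 22.0; -48 20.0; -44 20.0; -40 30.0; -36 52.0; -32 53.0; -28 53.0; -24 52.0; -20 53.0; -16 52.0; -12 51.0; -8 52.0; -4 53.0; 0 52.0; 4 53.0; 8 53.0; 12 53.0; 16 53.0; 20 51.0; 24 38.0; 28 39.0; 32 41.0; 36 170.0; 40 170.0; 44 171.0; 48 57.0; 52 73.0; 56 20.0;
```

```bash
sed -i 's/^TIP=83./TIP=80./' h.py; python3 - <<'E'
from h import *
from workcell import ctrl, effector, imaging
np.set_printoptions(suppress=True,precision=2)
R=Rg(YAW); ux=np.array([np.cos(YAW),np.sin(YAW),0])
p,_=tcp_for(-47,36.5)
ctrl.move_linear([p[0],p[1],110],R,vel=150); ctrl.move_linear([p[0],p[1],60],R,vel=120); ctrl.move_linear(p,R,vel=50); ctrl.dwell(.4)
F0=np.mean([ctrl.get_contact_force() for _ in range(5)],0); print("F0",F0,boxtip(ctrl.get_ee_pos(),R),ctrl.get_time_s())
f=imaging.grab_frame("top"); print(bladefit(f,ctrl.get_ee_pos(),YAW))
def F():
    v=[]
    for _ in range(6): ctrl.dwell(.03); v.append(ctrl.get_contact_force())
    return -(np.mean(v,0)-F0)@ux
for b in(-40,-36,-33,-30,-28):
    p,_=tcp_for(b,36.5); h=ctrl.move_linear(p,R,vel=30,max_force=14); print(b,h,boxtip(ctrl.get_ee_pos(),R),F())
    if h: break
print(ctrl.get_time_s())
E
```

```text
F0 [-0.26  0.3  -0.53] [-46.91  -0.    36.61] 40.6833
(np.int64(155), 'pitch', np.float64(12.1), 'top z rel', np.float64(-4.0), 'end', np.float64(110.0), 'yaw', np.float64(1.3), 'lat', np.float64(-1.7))
-40 False [-39.76   0.02  36.46] 0.280151845693114
-36 False [-35.94   0.02  36.42] -0.35477849184581634
-33 False [-33.24  -0.07  36.43] 2.678352531542663
-30 False [-30.25  -0.04  36.4 ] 3.954680014851386
-28 False [-28.33  -0.03  36.41] 4.917457664423567
43.15
```

```bash
python3 - <<'E'
from h import *
from workcell import ctrl, effector, imaging
np.set_printoptions(suppress=True,precision=2)
R=Rg(YAW); ux=np.array([np.cos(YAW),np.sin(YAW),0]); F0=np.array([-.26,.3,-.53])
def F():
    v=[]
    for _ in range(6): ctrl.dwell(.03); v.append(ctrl.get_contact_force())
    return -(np.mean(v,0)-F0)@ux
b=-26.5
while b<-18 and ctrl.get_time_s()<54:
    p,_=tcp_for(b,36.5); ctrl.move_linear(p,R,vel=20); x=F(); print(b,boxtip(ctrl.get_ee_pos(),R),x)
    if x>10.5: break
    b+=.5
ctrl.dwell(.4); print(F(),ctrl.get_finger_gap(),ctrl.get_grip_force(),ctrl.get_time_s())
for n in("top","side"):
    q=imaging.grab_frame(n); c=proj(q,[[600,-245,70]])[0].astype(int)-[40,40]
    cr=cv2.resize(q["img"][c[1]:c[1]+80,c[0]:c[0]+80],None,fx=5,fy=5,interpolation=cv2.INTER_CUBIC)
    out=cr if n=="top" else np.hstack([out,cr])
cv2.imwrite("pics/end.png",out)
E
```

```text
-26.5 [-27.06  -0.01  36.37] 5.40759687736501
-26.0 [-26.82  -0.05  36.32] 6.373392081144757
-25.5 [-26.44  -0.07  36.3 ] 6.71426810913768
-25.0 [-25.99  -0.11  36.32] 7.0668704481531375
-24.5 [-25.66  -0.12  36.29] 7.71669924075791
-24.0 [-25.65  -0.17  36.2 ] 9.280246625853787
-23.5 [-25.58  -0.21  36.13] 10.664770384037467
10.78511118229128 17.787763638390842 30.000260174274445 46.9
```

View pics/end.png

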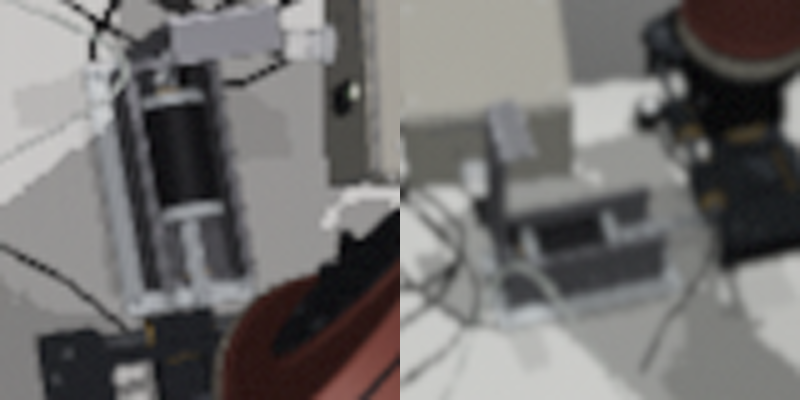

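The picture shows the cover upright and the cell straight and back against the stop, with the blade on its nub. Position has stalled at −25.6 while the force rises to 10.8 N (spring 7 N plus about 4 N), so I'm handing in.

```bash
python3 -c "
from workcell import order,ctrl
print(order.finish_job(),ctrl.get_time_s(),ctrl.get_contact_force())"
```

```text
the job is handed in; nothing more can be done
the job is handed in; nothing more can be done
```

The job is handed in at about 47 s of the 61 s allowed: the cover is levered upright and the gripped tool holds the cell on the hard stop with about 10.8 N (spring about 7 N); on the way the tool's handle appears to have bumped the blue rack and tilted in the grip, so I re-levelled it twice on the table, and I did not re-check the other things' positions or get the verdict back.

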